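Release the cam and dock the sample slide

ROBOT

A 6-joint arm with a two-finger parallel gripper is mounted at the origin on the work surface. World frame = base frame: x ahead of the robot, y to its left, z up, the work surface at z = 0. Lengths are in m, angles in rad, forces in N, time in s.
With the tool pointing down it reaches from about 0.35 to 0.85 m from the base axis. Payload 8.1 kg.
Tool frame: the origin (TCP) lies at the very end of the fingers, on their centre line; the grasp point (between the pads) lies 19 mm behind it; x points along the fingers, y is the direction in which the jaws open and shut, and the axes are right-handed (so a half turn about x gives the same grasp; the last joint's range is limited). The gripper opens to 93 mm and grips with 3 to 60 N. Pads are 15 mm wide; open, the fingers measure 128 mm over their backs; the gripper's body (75 mm by 188 mm) begins 65 mm behind the grasp point.
Start: joints at [1.236, 0.13, 1.488, -0, 1.523, -0.085], TCP at [0.148, 0.581, 0.219] pointing down, gripper open.
Joint ranges: [-2.96, 2.96], [-0.89, 2.26], [0.02, 2.5], [-1.34, 4.48], [0, 2.73], [-2.66, 2.66]. Speed limits (rad/s): [2.39, 2.39, 2.79, 3.14, 3.14, 3.14].

INTERFACE

Orientations are given as a rotation vector (axis times angle).
In Python, from plant import * gives the robot as it stands. The module is installed in compiled form; this text tells all that it offers.
- The arm moves only by the tool apply_moves, never from a script. Its argument "series" is a list of rows, each an object with "jaw": the gripper's target within -1 to 1 (shut at 1, half-way at 0, fully open at -1); "linear": the shift along the tool's x, y, z normalised to -1 to 1, where 1 is 0.6 m, a list of three; "roll": the turn about the tool's x normalised to -1 to 1, where 1 is 30 degrees. A call has 1 to 20 rows; each row is the pose to reach, as a shift and turn from the pose measured when the call began, along the tool's axes at that moment; what a row does not reach only later rows make up. A row lasts 1/8 s, in which the tool goes at most 62.5 mm and 10.7 degrees, less where a joint would pass 70% of its speed; a pose out of reach is approached as far as the arm can. A call with a number of a shift or a turn outside -1 to 1 is refused whole. A call with a gripper value outside its range is refused whole. The fingers move at their own pace and stop on an object; "force" is the grip in N (left out, the last holds). Time passes only in rows, so rows that repeat a pose let the fingers close. It gives the time, the measured TCP pose, the force and the opening at its end, in the units of the state.
- read_state(): the state, without advancing time (a new reading comes with each control period).
- read_camera(name): name is "scene" or "top"; returns a dict with "pixels" (384x512x3 uint8, blue, green, red), "intrinsics" (3x3 intrinsics, pixels), "rvec" (rotation vector, rad) and "tvec" (3), from world to camera coordinates, as OpenCV has them. Camera axes: x right, y down, z forward; pixel columns grow to the right and rows downward; lengths in m; the calibration is good to about 2 mm. A picture is of the moment at which its call begins. There is no depth.
- close_job(): hands the job in, once; it reports no verdict.
The state is a dict: "t": time; "q": joint angles; "dq": joint speeds; "joint_torque": joint torques, N m; "tool_pos": TCP position; "orientation": TCP orientation; "force": force on the tool from outside, world axes, zero at the start; "wrist_torque": the same for the moment, N m; "opening": finger opening in m.
Only numpy, scipy, OpenCV 4.12 (cv2) and the standard library are available. Lean on these libraries where they do the work, as an engineer would, in place of code of your own. Each camera call takes 0.05 s, during which the arm holds its last target. There are 200 camera calls.

TASK

With the fingertips, push the pin of the eccentric cam round until the cam is at its low point, the pin lying in line with the small rib on the bed and pointing straight away from the slide; only then push the slide forward by its upright end plate until it is fully home against the reader. The amber sample jar rides along seated in its nest: do not touch or lift it, leave the cam at its low point and leave everything else where it stands.

Things in the scene. Friction and masses are not known exactly. Their poses are not given: they have to be found in the camera images.
- station: Sample docking station fixed to the table: aluminium bed, 14 mm thick, with a white reader box at its far end. Origin on the table under the slide's centre line; x is the slide's push direction (away from the robot, yawed up to 0.25 rad), y left, z up. In this frame the bed covers x -150..160, y -90..200 mm, the reader x 76..158, y -65..65 mm, top 80 mm above the table.
- push_face (a point): Centre of the near (-x) face of the slide's upright end plate, the face to push: plate 70 mm wide (y), 8 thick, from 30 to 72 mm above the table, this point at 51 mm. It starts at x = -129, y = 0 mm in the station's frame and moves with the slide. The jar's wall begins 75 mm beyond this face.
- slide (a joint): Travel of the follower slide in m along station +x: 0 at the start (drawn back), 0.065 fully home at a hard stop. It stays where it is left; friction about 4 N. A steel roller (18 mm across) on an arm on its left side hits the cam's rim after 6 to 15 mm of travel unless the cam is near its low point.
- cam_axis (a point): Pivot of the eccentric cam (marked by a brass disc 18 mm across, 4 high), on the cam's top face 30 mm above the table; at x = 20, y = 120 mm in the station's frame, left of the slide. The cam is a dark steel disc 76 mm across, 12 thick, set 14 mm off the pivot: its rim is 24 to 52 mm from the pivot.
- cam_pin (a point): Centre of the steel pin that stands up on the cam, on the disc's long side, 42 mm from the pivot: 14 mm across, from 30 to 68 mm above the table; this point is 50 mm above the table. It moves with the cam.
- cam (a joint): Cam angle in rad, growing anticlockwise from above: 0 at the low point (pin in station +y from the pivot, by the rib), pi/2 with the pin to station -x (robot side), pi with the pin towards the slide. Starts at 1.6 to 2.7: turn it clockwise, the pin passing on the robot's side. Nothing stops it at the low point (stops at -0.8 and 2.9). Stays where left; the pin takes a push of about 7 N.
- low_mark (a point): Top centre of the small fixed steel rib on the bed that marks the low point: 6 x 16 mm, 6 mm high on the bed (top 20 mm above the table), 66 mm from the pivot in station +y.
- sample_mid (a point): Centre (half-way up) of the amber sample jar that stands in the round black nest on the slide: 48 mm across, 66 tall, its base 30 mm and its top 96 mm above the table. Loose, to be left alone; its z points up.
- nest (a point): Centre of the nest's floor on the slide, 30 mm above the table; the nest is a ring 12 mm high, 62 mm across, 99 mm beyond the push face.
- vial: Bystander: small amber vial, 28 mm across, 50 tall, standing on the bed to the right of the slide; loose, to be left alone. Origin at its underside centre.
- stopper: Bystander: black rubber stopper, 26 mm across, 24 tall, on the bed, in the near left part; loose, to be left alone. Origin at its underside centre.
- beaker: Bystander: glass beaker, 68 mm across, 85 tall, open, on the table to the left of the bed; loose, to be left alone. Origin at its underside centre.
- spanner: Bystander: steel spanner, 160 mm long, lying on the table left of the bed's near half; loose, to be left alone. Origin at its underside near its middle.
- flask: Bystander: conical glass flask, 72 mm across its foot, 98 tall, on the table right of the bed; loose, to be left alone. Origin at its underside centre.
- wash: Bystander: white plastic bottle, 64 mm across, 150 tall, on the table far to the right; loose, to be left alone. Origin at its underside centre.
- reagent: Bystander: amber glass bottle, 72 mm across, 140 tall, on the table far to the left; loose, to be left alone. Origin at its underside centre.

How it is judged:
On the way, in this order (a step that is already met when the one before it is completed fails the run):
1. the cam is turned to its low point while the slide is still drawn back (value of joint cam between -0.4 and 0.4 rad and value of joint slide below 0.005 m), for 0.2 s.
2. the slide is pushed fully home with the jar in its nest (value of joint cam between -0.4 and 0.4 rad and value of joint slide above 0.061 m and horizontal distance between sample_mid and nest below 0.006 m and angle between sample_mid's own z axis and vertical below 0.1 rad), for 0.2 s.
At the end, for the whole second after the job is handed in: The cam rests within 0.4 rad of its low point, the slide within 4 mm of its fully home stop, and the sample jar stands upright (within 0.1 rad) in its nest (within 6 mm of its centre) (all of step 2 and velocity of joint slide below 0.01 m/s and velocity of joint cam below 0.05 rad/s); the robot touches nothing.
It fails at once if the slide is pushed more than 5 mm forward while the cam is not within 0.5 rad of its low point (value of joint slide above 0.005 m and (value of joint cam above 0.5 rad or value of joint cam below -0.5 rad)).
It fails at once if the sample jar is touched by the robot (contact force between any of the fingers, the arm and sample above 1 N).
It fails at once if the sample jar is lifted more than 10 mm or tipped (z of sample_mid in the frame of nest above 0.043 m or angle between sample_mid's own z axis and vertical above 0.3 rad).
It fails at once if a bystander is moved by more than 20 mm (distance of any of vial, stopper, beaker, spanner, flask, wash, reagent from where it was at the start of the episode above 0.02 m).
It also fails if it takes over 48 s, if anything falls off the work surface, if the arm or the gripper's body presses on something with over 40 N, if the wrist force passes 120 N, or if a joint passes its speed limit or range.

## Working session

There is one attempt and no reset: what is moved stays moved. The work goes in short steps, Python scripts to look and compute and a tool call to move; the robot and the scene stay as the last step left them, time stands still between calls to the robot, and variables do not carry over. Pictures are saved under pics/ and viewed, about 8 in all and at most 12, crops included, and the job is handed in when it is done.

Besides the shell and the picture viewer there is one more tool, called after "Emit:" by a JSON object that holds its "fn" and its "kwargs". apply_moves: Moves the arm, as the interface text tells. Its arguments: {"type":"object","properties":{"series":{"type":"array"},"force":{"type":"number"}},"required":["series"]}

```bash
mkdir -p pics; cat > h.py <<'E'
from plant import *
import numpy as np, cv2
def shot(n,f):
    c=read_camera(n); cv2.imwrite('pics/'+f,c['pixels']); np.savez('pics/'+f+'.npz',**c); return c
def w2p(c,P):
    return cv2.projectPoints(np.array(P,float).reshape(-1,3),c['rvec'],c['tvec'],c['intrinsics'],None)[0].reshape(-1,2)
def p2w(c,uv,z):
    R=cv2.Rodrigues(np.array(c['rvec']))[0]; o=-R.T@np.array(c['tvec']).ravel()
    d=R.T@np.linalg.inv(c['intrinsics'])@np.array([uv[0],uv[1],1.]); return o+d*(z-o[2])/d[2]
E
python3 - <<'E'
from h import *
a=shot('top','t0.png')['pixels'];b=shot('scene','s0.png')['pixels']
cv2.imwrite('pics/t0b.png',cv2.resize(a,(800,600),interpolation=cv2.INTER_CUBIC))
cv2.imwrite('pics/s0b.png',cv2.resize(b,(800,600),interpolation=cv2.INTER_CUBIC))
s=read_state();print(s)
E
```

```text
{'t': 0.1, 'q': array([ 1.23559874e+00,  1.31055001e-01,  1.48913344e+00,  1.63044954e-05,
        1.52301930e+00, -8.53791963e-02]), 'dq': array([-0.00034326,  0.0001104 , -0.00397045,  0.0008428 , -0.00089868,
       -0.00040336]), 'joint_torque': array([ 7.98793899e-04, -5.61339211e+01, -4.93094838e+01,  7.70099927e-02,
        2.90300354e-02, -6.21548270e-05]), 'tool_pos': array([0.14813169, 0.58090978, 0.21773094]), 'orientation': array([ 0.19488425,  1.5622377 , -0.1973654 ]), 'force': array([ 0.73378817,  0.57128566, -0.12211571]), 'wrist_torque': array([0.03794659, 0.00730469, 0.00971577]), 'opening': 0.09296516442458716}
```

View pics/t0b.png

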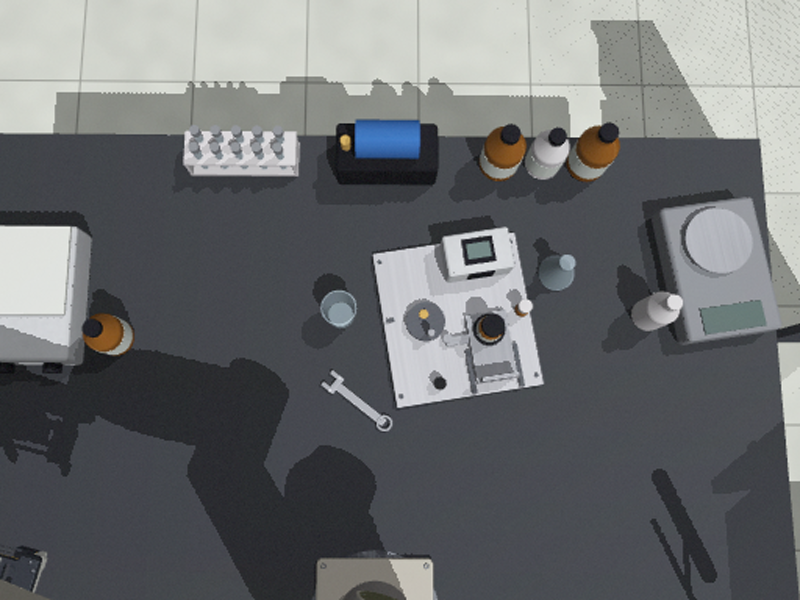

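View pics/s0b.png

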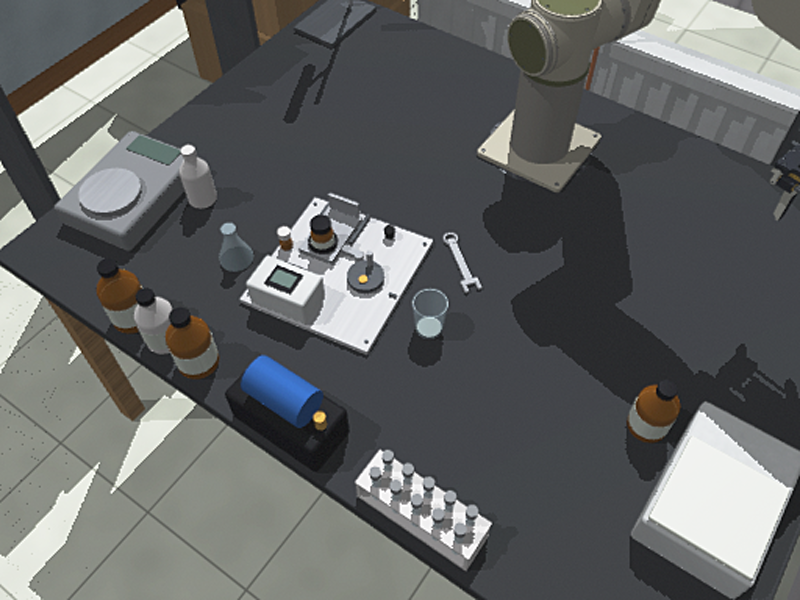

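The top view shows the station right of centre: bed corners (enlarged) at about (373,254), (398,408), (543,384). The brass pivot is at (424,314), with the pin below it and slightly right, and the rib is at (390,320). I'll enlarge this area.

```bash
python3 - <<'E'
from h import *
a=cv2.imread('pics/t0.png')[140:270,230:360]
cv2.imwrite('pics/t0c.png',cv2.resize(a,None,fx=4.6,fy=4.6,interpolation=cv2.INTER_CUBIC))
E
```

```text
(no output)
```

View pics/t0c.png

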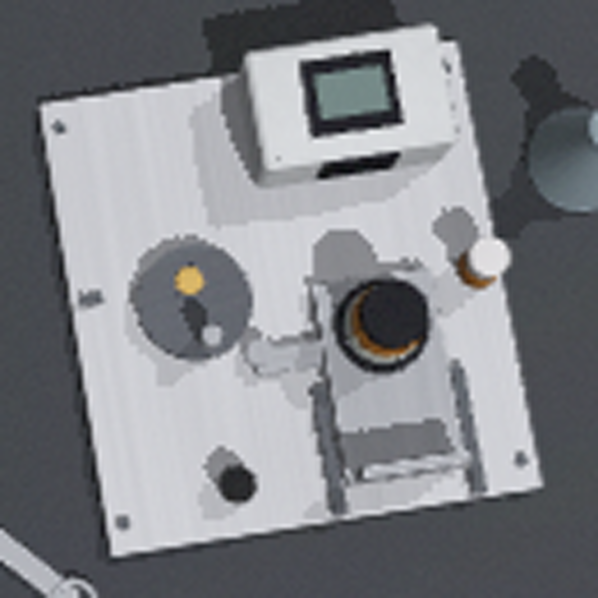

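The crop shows the pivot at (190,279), pin top at (212,335), rib at (91,298), stopper at (237,482), end plate top at about (412,468), and corners at (40,103), (110,556), (543,486).

```bash
cat >> h.py <<'E'
def st(x,y,z,p):
    c,s=np.cos(p[2]),np.sin(p[2]); return np.array([p[0]+c*x-s*y,p[1]+s*x+c*y,z])
def inv(P,p):
    c,s=np.cos(p[2]),np.sin(p[2]); d=P[:2]-p[:2]; return np.array([c*d[0]+s*d[1],-s*d[0]+c*d[1]])
E
python3 - <<'E'
from h import *
from scipy.optimize import least_squares
c=dict(np.load('pics/t0.png.npz')); f=lambda u,v:((u+.5)/4.6-.5+230,(v+.5)/4.6-.5+140)
L=[(40,103,.16,.2,.014),(110,556,-.15,.2,.014),(543,486,-.15,-.09,.014),(190,279,.02,.12,.034),(91,298,.02,.186,.02)]
W=[p2w(c,f(u,v),z) for u,v,x,y,z in L]
r=least_squares(lambda p:np.concatenate([st(x,y,z,p)[:2]-w[:2] for (u,v,x,y,z),w in zip(L,W)]),[.6,0,0])
p=r.x;print(p,r.fun.round(4)); np.save('p.npy',p)
pin=inv(p2w(c,f(212,335),.068),p)-[.02,.12]; print('pin',pin,np.hypot(*pin),'angle',np.arctan2(-pin[0],pin[1]))
print('stopper',inv(p2w(c,f(237,482),.024+.014),p),'plate top',inv(p2w(c,f(412,468),.072),p))
print('vial',inv(p2w(c,f(488,258),.064),p),'push',st(-.129,0,.051,p),'piv',st(.02,.12,.03,p))
print(p2w(c,(338/1.5625,300/1.5625),.085), cv2.Rodrigues(read_state()['orientation'])[0].round(3))
E
```

```text
[ 0.57062795 -0.21516197  0.15805607] [ 0.0012  0.0012  0.     -0.0003 -0.0008 -0.0007 -0.0004 -0.0001 -0.0001
 -0.0001]
pin [-0.04304545 -0.0050316 ] 0.043338526486180765 angle 1.6871587262918242
stopper [-0.11664219  0.11213615] plate top [-0.12724619  0.00389326]
vial [-0.00043476 -0.07098333] push [ 0.44323592 -0.23546642  0.051     ] piv [ 0.57149079 -0.09350978  0.03      ]
[0.58741951 0.07000089 0.085     ] [[-0.001  0.247  0.969]
 [-0.002  0.969 -0.247]
 [-1.    -0.002 -0.   ]]
```

```bash
cat >> h.py <<'E'
def plan(targets):
    "targets: (station x,y, z, jaw yaw in station deg) -> normalised shifts and roll"
    p=np.load('p.npy'); s=read_state(); R=cv2.Rodrigues(s['orientation'])[0]
    yaw=np.degrees(np.arctan2(R[1,1],R[0,1])-p[2]); print('now',inv(s['tool_pos'],p).round(4),s['tool_pos'][2].round(4),'yaw',yaw.round(1),'t',s['t'],'F',s['force'].round(1))
    for x,y,z,a in targets:
        d=R.T@(st(x,y,z,p)-s['tool_pos']); print((x,y,z,a),'lin',(d/.6).round(3),'roll',round((yaw-a)/30,3))
def behind(th,off):
    return (.02-.042*np.sin(th)-off*np.cos(th), .12+.042*np.cos(th)-off*np.sin(th))
E
python3 - <<'E'
from h import *
c=dict(np.load('pics/t0.png.npz'));p=np.load('p.npy'); f=lambda u,v:((u+.5)/4.6-.5+230,(v+.5)/4.6-.5+140)
for uv in [(245,335),(255,375),(290,355),(310,335)]: print('roller',inv(p2w(c,f(*uv),.035),p))
x,y=behind(1.69,.022); plan([(x,y,.2,7)])
E
```

```text
roller [-0.02215458  0.0904716 ]
roller [-0.04926294  0.08844451]
roller [-0.03979004  0.06347422]
roller [-0.02875917  0.0481805 ]
now [-0.2919  0.8526] 0.2177 yaw 66.6 t 0.1 F [ 0.7  0.6 -0.1]
(np.float64(-0.01908567882142751), np.float64(0.09316141376547168), 0.2, 7) lin [ 0.031 -0.982  0.92 ] roll 1.988
```

Emit:
{"fn": "apply_moves", "kwargs": {"series": [{"jaw": 1, "linear": [0, -0.07, 0.065], "roll": 0.3}, {"jaw": 1, "linear": [0, -0.14, 0.13], "roll": 0.5}, {"jaw": 1, "linear": [0, -0.21, 0.2], "roll": 0.7}, {"jaw": 1, "linear": [0, -0.28, 0.26], "roll": 0.9}, {"jaw": 1, "linear": [0, -0.35, 0.33], "roll": 1}, {"jaw": 1, "linear": [0, -0.42, 0.39], "roll": 1}, {"jaw": 1, "linear": [0, -0.49, 0.46], "roll": 1}, {"jaw": 1, "linear": [0, -0.56, 0.525], "roll": 1}, {"jaw": 1, "linear": [0, -0.63, 0.59], "roll": 1}, {"jaw": 1, "linear": [0, -0.7, 0.655], "roll": 1}, {"jaw": 1, "linear": [0, -0.77, 0.72], "roll": 1}, {"jaw": 1, "linear": [0, -0.84, 0.79], "roll": 1}, {"jaw": 1, "linear": [0, -0.91, 0.85], "roll": 1}, {"jaw": 1, "linear": [0, -0.982, 0.92], "roll": 1}, {"jaw": 1, "linear": [0, -0.982, 0.92], "roll": 1}, {"jaw": 1, "linear": [0, -0.982, 0.92], "roll": 1}], "force": 40}}

```text
t: 2.1
tool_pos: [0.5368, -0.1262, 0.2179]
orientation: [0.604, 1.486, -0.606]
force: [0.2, 0.5, -0.2]
opening: 0.0003
```

```bash
python3 - <<'E'
from h import *
x,y=behind(1.69,.022); plan([(x,y,.11,7),(x,y,.05,7)]); print(read_state()['opening'])
E
```

```text
now [-0.0194  0.0932] 0.2179 yaw 36.6 t 2.1 F [ 0.2  0.5 -0.2]
(np.float64(-0.01908567882142751), np.float64(0.09316141376547168), 0.11, 7) lin [0.18  0.001 0.001] roll 0.986
(np.float64(-0.01908567882142751), np.float64(0.09316141376547168), 0.05, 7) lin [0.28  0.001 0.001] roll 0.986
0.0003276096005394324
```

Emit:
{"fn": "apply_moves", "kwargs": {"series": [{"jaw": 1, "linear": [0.05, 0, 0], "roll": 0.33}, {"jaw": 1, "linear": [0.1, 0, 0], "roll": 0.66}, {"jaw": 1, "linear": [0.16, 0, 0], "roll": 0.99}, {"jaw": 1, "linear": [0.21, 0, 0], "roll": 0.99}, {"jaw": 1, "linear": [0.22, 0, 0], "roll": 0.99}, {"jaw": 1, "linear": [0.22, 0, 0], "roll": 0.99}]}}

```text
t: 2.85
tool_pos: [0.5367, -0.1255, 0.0867]
orientation: [1.0, 1.329, -1.002]
force: [-0.4, -0.8, -1.1]
opening: 0.0004
```

```bash
python3 - <<'E'
from h import *
a=shot('scene','s1.png')['pixels'][115:235,140:300]
b=shot('top','t1.png')['pixels'][140:270,230:360]
A=cv2.resize(a,(800,600),interpolation=cv2.INTER_CUBIC)
cv2.imwrite('pics/s1b.png',A)
x,y=behind(1.69,.022); plan([(x,y,.05,7)])
E
```

```text
now [-0.0186  0.093 ] 0.0878 yaw 6.9 t 2.95 F [-0.5  0.4 -0.6]
(np.float64(-0.01908567882142751), np.float64(0.09316141376547168), 0.05, 7) lin [ 0.063 -0.001 -0.   ] roll -0.002
```

View pics/s1b.png

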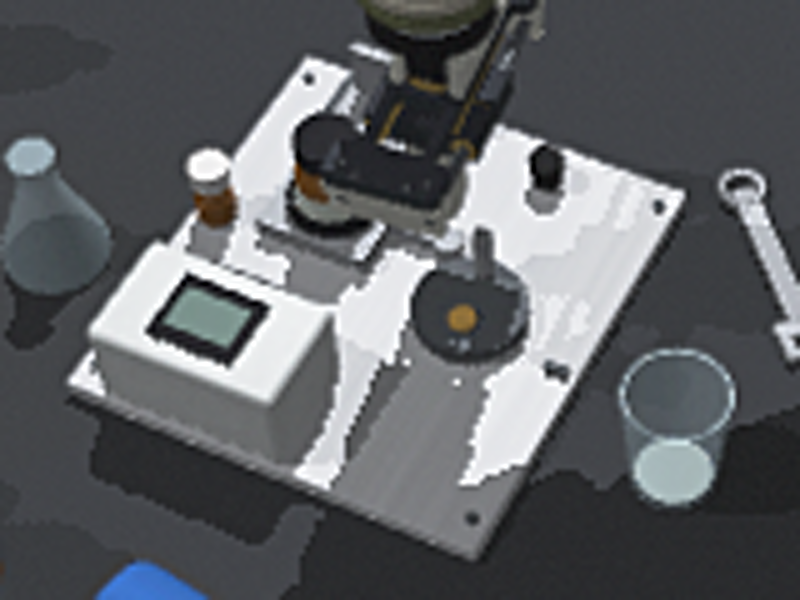

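The pin, at (484,250), stands clear. The closed fingertips are beside it on the slide side, and the roller sits low at about cam height. I'll go down and then compute the push arc.

Emit:
{"fn": "apply_moves", "kwargs": {"series": [{"jaw": 1, "linear": [0.03, 0, 0], "roll": 0}, {"jaw": 1, "linear": [0.06, 0, 0], "roll": 0}, {"jaw": 1, "linear": [0.065, 0, 0], "roll": 0}, {"jaw": 1, "linear": [0.065, 0, 0], "roll": 0}]}}

```text
t: 3.45
tool_pos: [0.5371, -0.1262, 0.048]
orientation: [1.0, 1.329, -1.002]
force: [0.3, -0.0, 0.1]
opening: 0.0009
```

```bash
python3 - <<'E'
from h import *
plan([(*behind(t,.0145),.049,np.degrees(t)-90) for t in (1.69,1.6,1.5,1.4,1.3,1.2)])
E
```

```text
now [-0.0191  0.0932] 0.048 yaw 6.9 t 3.45 F [ 0.3 -0.   0.1]
(np.float64(-0.019977590591152103), np.float64(0.10060819114867757), 0.049, np.float64(6.8298673771091245)) lin [-0.002  0.    -0.012] roll 0.003
(np.float64(-0.021558698254374533), np.float64(0.10427980281924404), 0.049, np.float64(1.673247220931728)) lin [-0.002 -0.002 -0.019] roll 0.175
(np.float64(-0.02292047886155198), np.float64(0.10850728516428473), 0.049, np.float64(-4.056330730376516)) lin [-0.002 -0.003 -0.026] roll 0.366
(np.float64(-0.023853412231568824), np.float64(0.11284959891697745), 0.049, np.float64(-9.78590868168476)) lin [-0.002 -0.004 -0.034] roll 0.557
(np.float64(-0.02434817680257862), np.float64(0.11726335711368335), 0.049, np.float64(-15.515486632992975)) lin [-0.002 -0.004 -0.041] roll 0.748
(np.float64(-0.024399829050535272), np.float64(0.12170445894149552), 0.049, np.float64(-21.24506458430122)) lin [-0.002 -0.003 -0.048] roll 0.939
```

Emit:
{"fn": "apply_moves", "kwargs": {"series": [{"jaw": 1, "linear": [-0.001, 0, -0.012], "roll": 0}, {"jaw": 1, "linear": [-0.001, -0.002, -0.019], "roll": 0.18}, {"jaw": 1, "linear": [-0.001, -0.003, -0.026], "roll": 0.37}, {"jaw": 1, "linear": [-0.001, -0.004, -0.034], "roll": 0.56}, {"jaw": 1, "linear": [-0.001, -0.004, -0.041], "roll": 0.75}, {"jaw": 1, "linear": [-0.001, -0.003, -0.048], "roll": 0.94}, {"jaw": 1, "linear": [-0.001, -0.003, -0.048], "roll": 0.94}]}}

```text
t: 4.32
tool_pos: [0.527, -0.0996, 0.049]
orientation: [1.363, 1.099, -1.368]
force: [-3.7, -4.7, 0.7]
opening: 0.0006
```

```bash
python3 - <<'E'
from h import *
plan([(*behind(t,.0145),.049,np.degrees(t)-90) for t in (1.1,1.,.9,.8,.7)])
E
```

```text
now [-0.0249  0.121 ] 0.049 yaw -21.4 t 4.325 F [-3.7 -4.7  0.7]
(np.float64(-0.024007852883251163), np.float64(0.12612853037898342), 0.049, np.float64(-26.97464253560944)) lin [ 0.    -0.002 -0.009] roll 0.187
(np.float64(-0.02317616479701968), np.float64(0.13049136756674734), 0.049, np.float64(-32.70422048691768)) lin [ 0.    -0.003 -0.016] roll 0.378
(np.float64(-0.02191307474427894), np.float64(0.13474937847776938), 0.049, np.float64(-38.43379843822591)) lin [ 0.    -0.004 -0.023] roll 0.569
(np.float64(-0.02023120310331386), np.float64(0.13886001847453788), 0.049, np.float64(-44.163376389534136)) lin [-0.    -0.004 -0.031] roll 0.76
(np.float64(-0.01814735457960811), np.float64(0.142782215401002), 0.049, np.float64(-49.89295434084238)) lin [-0.    -0.003 -0.038] roll 0.951
```

Contact force is about 6 N along the push, as expected. I'll continue round the arc.

Emit:
{"fn": "apply_moves", "kwargs": {"series": [{"jaw": 1, "linear": [0, -0.002, -0.009], "roll": 0.19}, {"jaw": 1, "linear": [0, -0.003, -0.016], "roll": 0.38}, {"jaw": 1, "linear": [0, -0.004, -0.023], "roll": 0.57}, {"jaw": 1, "linear": [0, -0.004, -0.031], "roll": 0.76}, {"jaw": 1, "linear": [0, -0.003, -0.038], "roll": 0.95}, {"jaw": 1, "linear": [0, -0.003, -0.038], "roll": 0.95}]}}

```text
t: 5.08
tool_pos: [0.5295, -0.0775, 0.0491]
orientation: [1.708, 0.779, -1.715]
force: [-2.7, -4.7, -0.5]
opening: 0.0007
```

```bash
python3 - <<'E'
from h import *
plan([(*behind(t,.0145),.049,np.degrees(t)-90) for t in (.6,.5,.4,.3,.2,.1,0)])
E
```

```text
now [-0.0189  0.1425] 0.0491 yaw -49.9 t 5.075 F [-2.7 -4.7 -0.5]
(np.float64(-0.015682350298781823), np.float64(0.14647677996197847), 0.049, np.float64(-55.62253229215061)) lin [ 0.    -0.002 -0.008] roll 0.19
(np.float64(-0.012860819768786934), np.float64(0.1499067972896347), 0.049, np.float64(-61.35211024345884)) lin [ 0.    -0.003 -0.016] roll 0.381
(np.float64(-0.009710954790005156), np.float64(0.15303799578464575), 0.049, np.float64(-67.08168819476707)) lin [ 0.    -0.004 -0.023] roll 0.572
(np.float64(-0.006264227772097548), np.float64(0.15583908954668604), 0.049, np.float64(-72.8112661460753)) lin [ 0.    -0.003 -0.03 ] roll 0.763
(np.float64(-0.002555077272090575), np.float64(0.15828209097280374), 0.049, np.float64(-78.54084409738354)) lin [ 0.    -0.003 -0.038] roll 0.954
(np.float64(0.0013794361043018444), np.float64(0.16034259040029808), 0.049, np.float64(-84.27042204869177)) lin [-0.    -0.001 -0.045] roll 1.145
(np.float64(0.0055), np.float64(0.162), 0.049, np.float64(-90.0)) lin [-0.     0.001 -0.052] roll 1.336
```

Emit:
{"fn": "apply_moves", "kwargs": {"series": [{"jaw": 1, "linear": [0, -0.002, -0.008], "roll": 0.19}, {"jaw": 1, "linear": [0, -0.003, -0.016], "roll": 0.38}, {"jaw": 1, "linear": [0, -0.004, -0.023], "roll": 0.57}, {"jaw": 1, "linear": [0, -0.003, -0.03], "roll": 0.76}, {"jaw": 1, "linear": [0, -0.003, -0.038], "roll": 0.95}, {"jaw": 1, "linear": [0, -0.001, -0.045], "roll": 1}, {"jaw": 1, "linear": [0, 0.001, -0.05], "roll": 1}, {"jaw": 1, "linear": [0, 0.001, -0.05], "roll": 1}]}}

```text
t: 6.08
tool_pos: [0.5487, -0.0561, 0.049]
orientation: [2.033, 0.338, -2.044]
force: [-4.1, -5.9, -0.8]
opening: 0.0004
```

```bash
python3 - <<'E'
from h import *
plan([(-.03,.14,.049,-90),(-.03,.14,.13,-90)])
a=shot('scene','s2.png')['pixels'][115:235,140:300]
cv2.imwrite('pics/s2b.png',cv2.resize(a,(800,600),interpolation=cv2.INTER_CUBIC))
E
```

```text
now [0.0034 0.1605] 0.049 yaw -79.9 t 6.075 F [-4.1 -5.9 -0.8]
(-0.03, 0.14, 0.049, -90) lin [0.    0.024 0.061] roll 0.335
(-0.03, 0.14, 0.13, -90) lin [-0.135  0.025  0.062] roll 0.335
```

View pics/s2b.png

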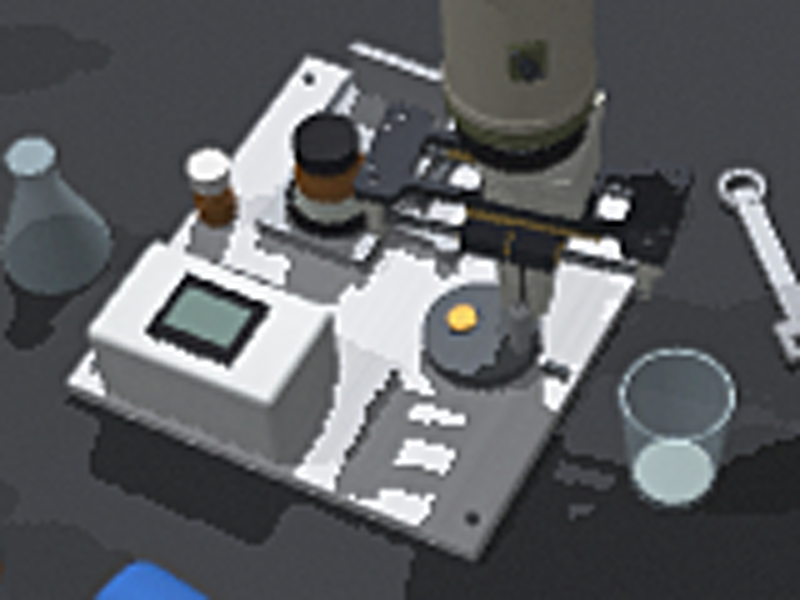

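The pin (top at about (521,312)) is now almost on the line from the pivot (462,318) to the rib (556,370). The disc bulges towards the rib. I'll put a number on it.

```bash
python3 - <<'E'
from h import *
p=np.load('p.npy');c=dict(np.load('pics/s2.png.npz'))
for th in (-.2,-.1,0,.1,.2,.3):
    q=w2p(c,[st(.02-.042*np.sin(th),.12+.042*np.cos(th),z,p) for z in(.03,.068)]); print(th,((q-[140,115]+.5)*5).round(0).tolist())
q=w2p(c,[st(.02,.12,.034,p),st(.02,.186,.02,p)]);print(((q-[140,115]+.5)*5).round(0).tolist())
E
```

```text
-0.2 [[511.0, 357.0], [509.0, 321.0]]
-0.1 [[515.0, 353.0], [513.0, 316.0]]
0 [[518.0, 348.0], [517.0, 311.0]]
0.1 [[521.0, 343.0], [519.0, 306.0]]
0.2 [[523.0, 338.0], [521.0, 301.0]]
0.3 [[524.0, 333.0], [523.0, 296.0]]
[[458.0, 321.0], [553.0, 371.0]]
```

The cam is at about 0 to 0.1 rad. I'll back off, lift, and go behind the end plate.

Emit:
{"fn": "apply_moves", "kwargs": {"series": [{"jaw": 1, "linear": [0, 0, 0.02], "roll": 0}, {"jaw": 1, "linear": [0, 0.005, 0.04], "roll": 0.1}, {"jaw": 1, "linear": [-0.05, 0.01, 0.05], "roll": 0.33}, {"jaw": 1, "linear": [-0.13, 0.02, 0.06], "roll": 0.33}, {"jaw": 1, "linear": [-0.15, 0.025, 0.06], "roll": 0.33}, {"jaw": 1, "linear": [-0.15, 0.025, 0.06], "roll": 0.33}]}}

```text
t: 6.88
tool_pos: [0.5206, -0.0819, 0.1403]
orientation: [2.133, 0.163, -2.137]
force: [0.2, 0.5, -0.3]
opening: 0.0006
```

```bash
python3 - <<'E'
from h import *
plan([(-.162,0,.14,-90),(-.162,0,.05,-90)])
E
```

```text
now [-0.0285  0.1395] 0.1403 yaw -89.9 t 6.875 F [ 0.2  0.5 -0.3]
(-0.162, 0, 0.14, -90) lin [0.003 0.232 0.223] roll 0.003
(-0.162, 0, 0.05, -90) lin [0.153 0.231 0.222] roll 0.003
```

Emit:
{"fn": "apply_moves", "kwargs": {"series": [{"jaw": 1, "linear": [0, 0.05, 0.07], "roll": 0}, {"jaw": 1, "linear": [0, 0.11, 0.14], "roll": 0}, {"jaw": 1, "linear": [0, 0.17, 0.2], "roll": 0}, {"jaw": 1, "linear": [0, 0.232, 0.223], "roll": 0}, {"jaw": 1, "linear": [0.03, 0.232, 0.223], "roll": 0}, {"jaw": 1, "linear": [0.08, 0.232, 0.223], "roll": 0}, {"jaw": 1, "linear": [0.13, 0.232, 0.223], "roll": 0}, {"jaw": 1, "linear": [0.153, 0.232, 0.223], "roll": 0}, {"jaw": 1, "linear": [0.153, 0.232, 0.223], "roll": 0}]}}

```text
t: 8.0
tool_pos: [0.4093, -0.2395, 0.0478]
orientation: [2.131, 0.167, -2.142]
force: [0.3, 0.3, 0.4]
opening: 0.0007
```

```bash
python3 - <<'E'
from h import *
plan([(x,0,.05,-90) for x in (-.14,-.1365,-.13,-.08,-.0715,-.0695)])
b=shot('top','t3.png')['pixels'][140:270,230:360]
cv2.imwrite('pics/t3b.png',cv2.resize(b,None,fx=4.6,fy=4.6,interpolation=cv2.INTER_CUBIC))
E
```

```text
now [-0.1632  0.0013] 0.0478 yaw -89.9 t 8.0 F [0.3 0.3 0.4]
(-0.14, 0, 0.05, -90) lin [-0.004  0.002 -0.039] roll 0.004
(-0.1365, 0, 0.05, -90) lin [-0.004  0.002 -0.044] roll 0.004
(-0.13, 0, 0.05, -90) lin [-0.004  0.002 -0.055] roll 0.004
(-0.08, 0, 0.05, -90) lin [-0.004  0.002 -0.139] roll 0.004
(-0.0715, 0, 0.05, -90) lin [-0.004  0.003 -0.153] roll 0.004
(-0.0695, 0, 0.05, -90) lin [-0.004  0.003 -0.156] roll 0.004
```

View pics/t3b.png

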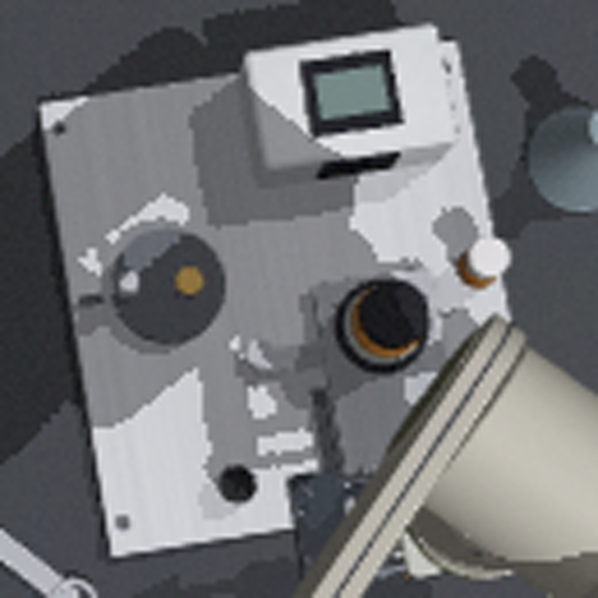

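Seen from above, the cam pin top is at (128,282), the pivot at (190,279) and the rib at (91,298). The jar and slide are unmoved.

```bash
python3 - <<'E'
from h import *
p=np.load('p.npy');c=dict(np.load('pics/t3.png.npz')); f=lambda u,v:((u+.5)/4.6-.5+230,(v+.5)/4.6-.5+140)
pin=inv(p2w(c,f(128,282),.068),p)-[.02,.12]; print(pin,np.arctan2(-pin[0],pin[1]))
E
```

```text
[-0.00065001  0.04281796] 0.015179523434344621
```

Cam angle is 0.015 rad. Now I'll push the slide gently.

Emit:
{"fn": "apply_moves", "kwargs": {"series": [{"jaw": 1, "linear": [-0.003, 0.002, -0.02], "roll": 0}, {"jaw": 1, "linear": [-0.003, 0.002, -0.035], "roll": 0}, {"jaw": 1, "linear": [-0.003, 0.002, -0.04], "roll": 0}, {"jaw": 1, "linear": [-0.003, 0.002, -0.044], "roll": 0}, {"jaw": 1, "linear": [-0.003, 0.002, -0.048], "roll": 0}, {"jaw": 1, "linear": [-0.003, 0.002, -0.053], "roll": 0}, {"jaw": 1, "linear": [-0.003, 0.002, -0.059], "roll": 0}, {"jaw": 1, "linear": [-0.003, 0.002, -0.066], "roll": 0}, {"jaw": 1, "linear": [-0.003, 0.002, -0.073], "roll": 0}, {"jaw": 1, "linear": [-0.003, 0.002, -0.08], "roll": 0}, {"jaw": 1, "linear": [-0.003, 0.002, -0.087], "roll": 0}, {"jaw": 1, "linear": [-0.003, 0.002, -0.094], "roll": 0}, {"jaw": 1, "linear": [-0.003, 0.002, -0.101], "roll": 0}, {"jaw": 1, "linear": [-0.003, 0.002, -0.108], "roll": 0}, {"jaw": 1, "linear": [-0.003, 0.002, -0.115], "roll": 0}, {"jaw": 1, "linear": [-0.003, 0.002, -0.122], "roll": 0}, {"jaw": 1, "linear": [-0.003, 0.002, -0.129], "roll": 0}, {"jaw": 1, "linear": [-0.003, 0.002, -0.135], "roll": 0}, {"jaw": 1, "linear": [-0.003, 0.002, -0.14], "roll": 0}, {"jaw": 1, "linear": [-0.003, 0.002, -0.143], "roll": 0}]}}

```text
t: 10.55
tool_pos: [0.4952, -0.2278, 0.0507]
orientation: [2.132, 0.165, -2.139]
force: [-4.6, -1.7, 3.2]
opening: 0.0007
```

```bash
python3 - <<'E'
from h import *
plan([(x,0,.05,-90) for x in (-.0735,-.0715,-.0695,-.0675)])
E
```

```text
now [-0.0765 -0.0006] 0.0507 yaw -89.9 t 10.55 F [-4.6 -1.7  3.2]
(-0.0735, 0, 0.05, -90) lin [ 0.001 -0.001 -0.005] roll 0.004
(-0.0715, 0, 0.05, -90) lin [ 0.001 -0.001 -0.008] roll 0.004
(-0.0695, 0, 0.05, -90) lin [ 0.001 -0.001 -0.012] roll 0.004
(-0.0675, 0, 0.05, -90) lin [ 0.001 -0.001 -0.015] roll 0.004
```

Emit:
{"fn": "apply_moves", "kwargs": {"series": [{"jaw": 1, "linear": [0, 0, -0.003], "roll": 0}, {"jaw": 1, "linear": [0, 0, -0.006], "roll": 0}, {"jaw": 1, "linear": [0, 0, -0.008], "roll": 0}, {"jaw": 1, "linear": [0, 0, -0.01], "roll": 0}, {"jaw": 1, "linear": [0, 0, -0.011], "roll": 0}, {"jaw": 1, "linear": [0, 0, -0.011], "roll": 0}]}}

```text
t: 11.3
tool_pos: [0.4967, -0.2275, 0.0506]
orientation: [2.122, 0.166, -2.151]
force: [-31.6, -2.7, 23.4]
opening: 0.0008
```

```bash
python3 - <<'E'
from h import *
plan([])
E
```

```text
now [-0.075  -0.0005] 0.0506 yaw -89.9 t 11.3 F [-31.6  -2.7  23.4]
```

The force rose to 31 N with no travel, so it's on the hard stop. I'll back off, lift and check.

Emit:
{"fn": "apply_moves", "kwargs": {"series": [{"jaw": 1, "linear": [0, 0, 0.01], "roll": 0}, {"jaw": 1, "linear": [0, 0, 0.04], "roll": 0}, {"jaw": 1, "linear": [0, 0, 0.1], "roll": 0}, {"jaw": 1, "linear": [-0.05, 0, 0.18], "roll": 0}, {"jaw": 1, "linear": [-0.15, 0, 0.2], "roll": 0}, {"jaw": 1, "linear": [-0.25, 0, 0.2], "roll": 0}, {"jaw": 1, "linear": [-0.25, 0, 0.2], "roll": 0}, {"jaw": 1, "linear": [-0.25, 0, 0.2], "roll": 0}]}}

```text
t: 12.3
tool_pos: [0.3806, -0.2455, 0.202]
orientation: [2.123, 0.166, -2.149]
force: [0.8, -0.4, -0.5]
opening: 0.0004
```

```bash
python3 - <<'E'
from h import *
plan([])
p=np.load('p.npy')
b=shot('top','t4.png')['pixels'][140:270,230:360]
c=shot('scene','s4.png'); a=c['pixels'][115:235,140:300]
cv2.imwrite('pics/t4b.png',cv2.resize(b,None,fx=4.6,fy=4.6,interpolation=cv2.INTER_CUBIC))
cv2.imwrite('pics/s4b.png',cv2.resize(a,(800,600),interpolation=cv2.INTER_CUBIC))
t=dict(np.load('pics/t4.png.npz'))
P=[st(-.129+.065+d,y,.072,p) for d in (0,.008) for y in (.035,-.035)]+[st(-.03+.065,0,.096,p)]
print('expect top',((w2p(t,P)-[230,140]+.5)*4.6).round(0).tolist()); print('expect scene',((w2p(c,P)-[140,115]+.5)*5).round(0).tolist())
E
```

```text
now [-1.924e-01 -1.000e-04] 0.202 yaw -89.9 t 12.3 F [ 0.8 -0.4 -0.5]
expect top [[347.0, 378.0], [454.0, 361.0], [345.0, 366.0], [452.0, 349.0], [378.0, 213.0]]
expect scene [[399.0, 145.0], [304.0, 110.0], [393.0, 154.0], [298.0, 119.0], [271.0, 211.0]]
```

View pics/t4b.png

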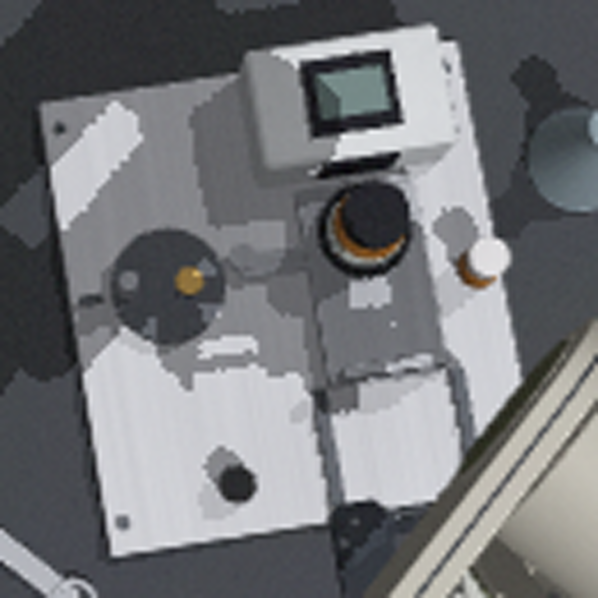

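View pics/s4b.png

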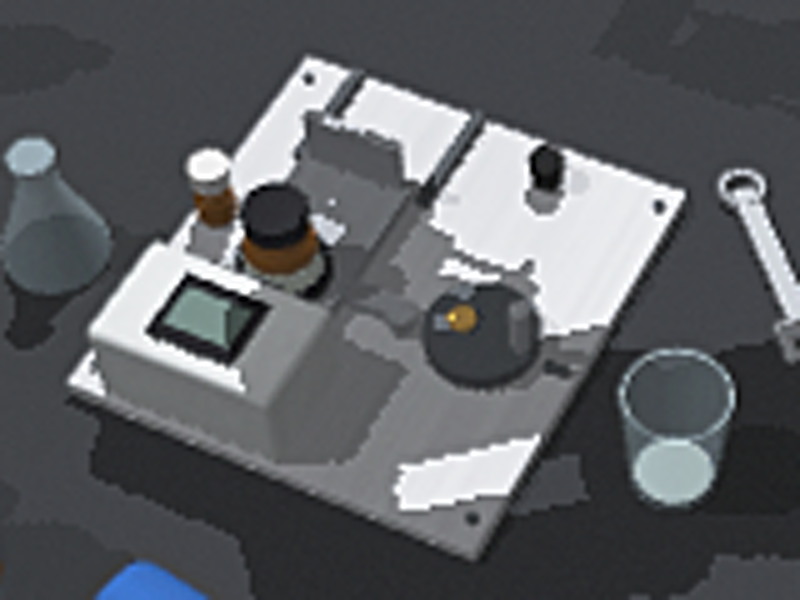

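The cam is unchanged, the slide is up near the reader and the jar is upright in its nest. The jar top moved from (393,315) to (375,217). I'll work out the travel from the pictures by correlating the jar patches.

```bash
python3 - <<'E'
from h import *
p=np.load('p.npy')
for n,f0,f1 in (('top','t0.png','t4.png'),('scene','s0.png','s4.png')):
    a,b=np.load('pics/'+f0+'.npz'),np.load('pics/'+f1+'.npz')
    J=lambda d:st(-.03+d,0,.096,p)
    u0=w2p(a,J(0))[0]; k=8 if n=='top' else 9
    S=4; A=cv2.resize(a['pixels'],None,fx=S,fy=S,interpolation=cv2.INTER_CUBIC);B=cv2.resize(b['pixels'],None,fx=S,fy=S,interpolation=cv2.INTER_CUBIC)
    x,y=(u0*S).astype(int); T=A[y-k*S:y+k*S,x-k*S:x+k*S]
    xe,ye=(w2p(b,J(.06))[0]*S).astype(int); m=14*S+k*S
    r=cv2.matchTemplate(B[ye-m:ye+m,xe-m:xe+m],T,cv2.TM_CCOEFF_NORMED); _,v,_,l=cv2.minMaxLoc(r)
    d=(np.array([xe-m+l[0]+k*S,ye-m+l[1]+k*S])-[x,y])/S
    print(n,v,'travel',inv(p2w(b,u0+d,.096),p)-inv(p2w(a,u0,.096),p))
E
```

```text
top 0.9266504645347595 travel [ 0.06361629 -0.00044785]
scene 0.7847084999084473 travel [0.06383632 0.00143238]
```

```bash
python3 -c "
from plant import *
print(close_job())"
```

```text
the job is handed in; nothing more can be done
None
```

I turned the cam to its low point, then pushed the slide forward by its end plate until it hit the stop. I handed the job in at about 12.4 s of the 48 s allowed; it reports no verdict.

- **Cam:** I pushed the pin round clockwise with the closed fingertips. Before the slide moved, the top camera put the cam at about 0.015 rad. In the last pictures it looks unchanged.
- **Slide:** I pushed until the force rose from about 5 N to about 32 N with almost no further travel, so I take it as being on the hard stop. I then backed off and lifted clear; the tool force read about 0.
- **Jar:** Both cameras show it moved about 63.7 mm, upright in its nest. I never saw the robot touch it.
- **Bystanders:** Those visible in the last pictures look unmoved. The wash and reagent bottles were outside the crops I checked.

**Disagreements:**
- The measured travel is about 1.3 mm short of the nominal 65 mm. I put that down to calibration and matching error.
- The fingertips stopped about 3.5 mm short of where I had calculated. The fingers are probably thicker than I assumed. I did not push a second time to confirm.
- The last push also showed about 23 N of vertical force on the tool, which I did not explain.

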